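Load the lapping blocks into the wash carrier

TASK

First turn the empty carrier tray to match the cut-cornered wash pan and nest it flat on the pan's floor. Then gather three lapping blocks into it, each upright on the floor of its own compartment: the oblong one in the front compartment between the cut corners, the large round one in the larger back compartment and the square one in the smaller back compartment. Leave the small round block, the three-armed block and the bare knob where they are, undisturbed.

Things in the scene. Friction and masses are not known exactly. Their poses are not given: they have to be found in the camera images.
- pan: Fixed dark steel wash pan. Outline: a rectangle with the two corners on its -x (front) side cut off at 45 degrees; clear floor 150 mm (x) by 190 mm (y), corners cut 38 mm. Walls 20 mm high, leaning outward. Floor 3 mm thick. Origin at the underside centre; +x points to the long uncut back side. It suits the carrier in one direction only.
- carrier: Loose aluminium tray, 0.45 kg, 140 (x) by 180 mm (y), corners at its -x (front) side cut 35 mm. Origin: underside centre. Floor 4 mm, walls 20 high, dividers 17 high. Handle bar over the middle 14 thick (x), 68 long (y), 46 to 60 up: grip across x. Compartments: front x -67..-2; large back x 2..67, y -87..12; small back x 2..67, y 16..87. Nested, its origin is 3 mm above the pan's.
- oblong_block: Lapping block with oblong steel foot, 30 mm (x) by 84 mm (y). Stands upright on its 12 mm thick foot; origin at the centre of the foot's underside. Black bakelite knob 22 mm dia, 30 to 52 mm above the origin, on a 12 mm stem over the foot's centre: grip it 41 mm up. Its place: carrier x -34, y 0 mm, long side along the carrier's y.
- round_block: Lapping block with the large round steel foot, 50 mm dia. Stands upright on its 12 mm thick foot; origin at the centre of the foot's underside. Black bakelite knob 22 mm dia, 30 to 52 mm above the origin, on a 12 mm stem over the foot's centre: grip it 41 mm up. Its place: carrier x 34, y -38 mm.
- square_block: Lapping block with a square steel foot, 42 by 42 mm, sides along its x and y. Stands upright on its 12 mm thick foot; origin at the centre of the foot's underside. Black bakelite knob 22 mm dia, 30 to 52 mm above the origin, on a 12 mm stem over the foot's centre: grip it 41 mm up. Its place: carrier x 34, y 51 mm.
- small_round_block: Look-alike to leave: lapping block with a small round steel foot, only 32 mm dia. Stands upright on its 12 mm thick foot; origin at the centre of the foot's underside. Black bakelite knob 22 mm dia, 30 to 52 mm above the origin, on a 12 mm stem over the foot's centre: grip it 41 mm up.
- three_armed_block: Look-alike to leave: lapping block with a three-armed steel foot, arms 32 mm long and 15 mm wide. Stands upright on its 12 mm thick foot; origin at the centre of the foot's underside. Black bakelite knob 22 mm dia, 30 to 52 mm above the origin, on a 12 mm stem over the foot's centre: grip it 41 mm up.
- loose_knob: Look-alike to leave: bare black bakelite knob, 22 mm dia, 32 mm high, on a brass collar, without stem or foot. Origin at its underside centre.
Mind the look-alikes: they are no part of the job. What is shaped like the oblong_block but blue or red is not meant.

How it is judged:
By the outcome, as a careful person would: the job done as asked, in the order asked, and still so for the second after the job is handed in, with the robot touching nothing.
It also fails if it takes over 104 s, if anything falls off the work surface, if the arm or the gripper's body presses on something with over 40 N, if the wrist force passes 120 N, or if a joint passes its speed limit or range.

ROBOT

A 6-joint arm with a two-finger parallel gripper is mounted at the origin on the work surface. World frame = base frame: x ahead of the robot, y to its left, z up, the work surface at z = 0. Lengths are in m, angles in rad, forces in N, time in s.
With the tool pointing down it reaches from about 0.275 to 0.75 m from the base axis. Payload 10.2 kg.
Tool frame: the origin (TCP) lies midway between the tips of the shut fingers; the grasp point (between the pads) lies 19 mm behind it (env.hold_point_z is the distance from the TCP to the grasp point, in m); z points along the fingers, y is the line along which they close (so a half turn about z gives the same grasp; the last joint's range is limited). The gripper opens to 85 mm and grips with 20 to 120 N. Pads are 22 mm wide; open, the fingers measure 114 mm over their backs; the gripper's body (76 mm by 85 mm) begins 54 mm behind the grasp point. The pads swing forward as they close: fully open they stand 13 mm farther back than shut.
Start: joints at [-1.455, 0.313, 1.498, -0, 1.331, -0.223], TCP at [0.174, -0.495, 0.194] pointing down, gripper open.
Joint ranges: [-2.94, 2.94], [-0.97, 2.17], [0.19, 2.56], [-1.23, 4.37], [0.02, 3.11], [-2.88, 2.88]. Speed limits (rad/s): [2.39, 2.39, 3.01, 3.14, 3.14, 3.14].

INTERFACE

Orientations are given as a unit quaternion [x, y, z, w].
In Python, from bench import env, kinematics, monitor, eyes, job gives the robot as it stands. The module is installed in compiled form; this text tells all that it offers. Calls block until the motion is done:
- env.reach(position, orientation): joint-space move of the TCP to a pose.
- env.movel(position, velocity=0.15, frame=None, guard=None): straight line of the TCP; frame=None keeps the orientation; velocity is the mean speed in m/s. With guard (N) it stops when the force on the tool has changed by that much, and returns True; else False.
- env.set_joints(angles): joint-space move.
- env.release() and env.close_gripper(effort=None): open the fingers fully, or close them until they stop; effort is the grip in N (None keeps the last).
- env.hold(seconds).
- kinematics.ik(position, orientation): joint angles nearest the present ones, or None.
- monitor.sense(): the state.
- eyes.grab_frame(name): name is "scene" or "top"; returns a dict with "frame" (480x640x3 uint8, red, green, blue), "mtx" (3x3 intrinsics, pixels), "view" (4x4, takes a point from world to camera coordinates). Camera axes: x right, y down, z forward; pixel columns grow to the right and rows downward; lengths in m; the calibration is good to about 2 mm. A picture is of the moment at which its call begins. There is no depth.
A pose or a line that the arm cannot do raises env.MotionError and nothing moves.
- job.hand_in(): hands the job in; it is judged then, once.
The state is a dict: "clock": time; "joints": joint angles; "qvel": joint speeds; "joint_efforts": joint torques, N m; "position": TCP position; "ee_rot": TCP orientation; "contact_force": force on the tool from outside, world axes, zero at the start; "ft_torque": the same for the moment, N m; "finger_gap": opening from 0.0 (shut) to 1.0 (fully open); "gripper_force": force on a finger pad.
Only numpy, scipy, OpenCV 4.12 (cv2) and the standard library are available. Lean on these libraries where they do the work, as an engineer would, in place of code of your own. Each camera call takes 0.05 s, during which the arm holds its last target. There are 200 camera calls.

## Working session

There is one attempt and no reset: what is moved stays moved. The work goes in short steps, each a Python script; the robot and the scene stay as the last script left them, time stands still between calls to the robot, and variables do not carry over. Pictures are saved under pics/ and viewed, at most 14 in all, crops included, and the job is handed in when it is done.

```bash
mkdir -p pics; python3 - <<'E'
from bench import env, kinematics, monitor, eyes, job
import cv2,numpy as np
for n in("top","scene"):
    f=eyes.grab_frame(n); cv2.imwrite(f"pics/{n}0.png",f["frame"][:,:,::-1])
    print(n,f["mtx"].round(1).tolist(),f["view"].round(4).tolist())
s=monitor.sense();print(s["ee_rot"],s["clock"],env.hold_point_z)
E
```

```text
top [[594.1, 0.0, 316.9], [0.0, 594.1, 230.3], [0.0, 0.0, 1.0]] [[-0.0002, -0.9998, 0.0197, -0.0129], [-0.9972, -0.0013, -0.0747, 0.4754], [0.0748, -0.0196, -0.997, 0.9692], [0.0, 0.0, 0.0, 1.0]]
scene [[437.5, 0.0, 325.9], [0.0, 437.5, 244.8], [0.0, 0.0, 1.0]] [[0.4771, 0.8788, 0.0016, -0.2442], [0.5563, -0.3006, -0.7747, -0.2317], [-0.6804, 0.3706, -0.6323, 1.0643], [0.0, 0.0, 0.0, 1.0]]
[ 9.85684066e-01  1.68601905e-01  2.24031993e-05 -5.65065270e-04] 0.1 0.0187
```

View pics/top0.png

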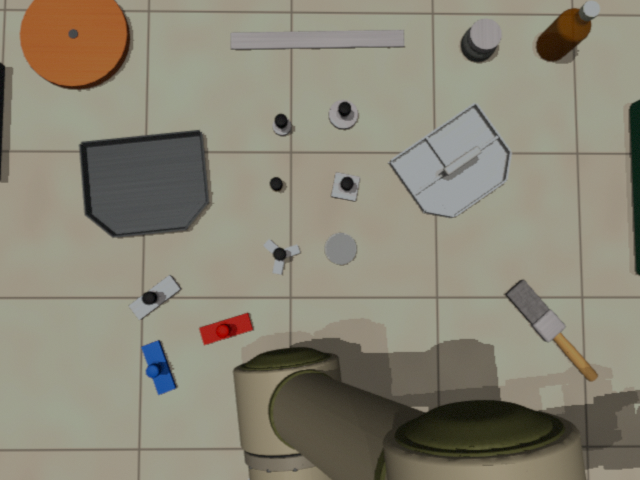

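View pics/scene0.png

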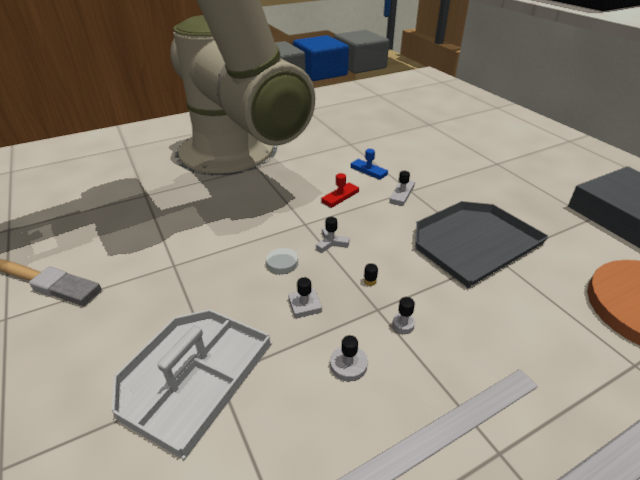

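The top view shows the pan at (145,183), with its cut corners towards the robot. The carrier is at (455,160), cut corners to the lower right. Candidates:
- **Oblong:** steel (155,298), blue (158,368) and red (226,328). I want the steel one.
- **Round:** (343,113) is the large one. (282,123) is small, and (341,249) is a bare disc.
- **Square:** (346,185).
- **Leave alone:** the bare knob (277,184) and the three-armed block (281,255).

Next I measure these and make a confirming crop.

```bash
cat > h.py <<'E'
from bench import env, kinematics, monitor, eyes, job
import cv2,numpy as np
from scipy.spatial.transform import Rotation as R
def ray(f,px,z):
    px=np.atleast_2d(np.asarray(px,float)); V=np.array(f["view"]); Rm=V[:3,:3]; c=-Rm.T@V[:3,3]
    d=np.c_[px,np.ones(len(px))]@np.linalg.inv(f["mtx"]).T@Rm
    return c+d*((z-c[2])/d[:,2])[:,None]
def tri(fs,pxs):
    A=[];b=[]
    for f,p in zip(fs,pxs):
        V=np.array(f["view"]); c=-V[:3,:3].T@V[:3,3]
        d=ray(f,p,0)[0]-c; d/=np.linalg.norm(d); P=np.eye(3)-np.outer(d,d); A.append(P); b.append(P@c)
    return np.linalg.lstsq(np.vstack(A),np.hstack(b),rcond=None)[0]
def comps(m,lo=40,hi=1e9):
    n,l,st,ce=cv2.connectedComponentsWithStats(m.astype(np.uint8))
    return [(ce[i].round(1),st[i].tolist(),l==i) for i in range(1,n) if lo<st[i,4]<hi]
E
python3 - <<'E'
from h import *
for n in("top","scene"):
    f=eyes.grab_frame(n); im=f["frame"]; h=cv2.cvtColor(im,cv2.COLOR_RGB2HSV)
    print(n,"dark"); 
    for c,s,m in comps(h[...,2]<45,40,1500):
        print(c,s, ray(f,c,.041)[0].round(4))
    if n=="top":
        print("gray")
        g=(h[...,1]<16)&(h[...,2]>110)
        for c,s,m in comps(cv2.morphologyEx(g.astype(np.uint8),cv2.MORPH_CLOSE,np.ones((3,3))),100): print(c,s)
        cv2.imwrite("pics/crops.png",np.hstack([cv2.resize(im[85:285,255:375,::-1],None,fx=3,fy=3,interpolation=cv2.INTER_CUBIC),
          np.vstack([cv2.resize(im[90:230,380:520,::-1],(420,420),interpolation=cv2.INTER_CUBIC),cv2.resize(im[270:330,120:260,::-1],(420,180),interpolation=cv2.INTER_CUBIC)])]))
        cv2.imwrite("pics/mask.png",g.astype(np.uint8)*255)
E
```

```text
top dark
[476.6  53.8] [462, 41, 33, 21, 233] [ 0.7693 -0.2788  0.041 ]
[558.9  51. ] [541, 41, 35, 19, 256] [ 0.7751 -0.4175  0.041 ]
[  1.1 104.8] [0, 63, 5, 111, 302] [0.6783 0.5029 0.041 ]
[635.9 173.5] [630, 101, 10, 173, 1156] [ 0.5684 -0.5393  0.041 ]
[344.1 109.1] [339, 102, 12, 15, 130] [ 0.6742 -0.0572  0.041 ]
[280.9 121.1] [275, 115, 12, 14, 126] [0.6535 0.0469 0.041 ]
[115.4 164.5] [81, 132, 119, 104, 969] [0.5805 0.3152 0.041 ]
[276.2 183.8] [271, 178, 11, 13, 116] [0.5496 0.0541 0.041 ]
[346.6 183.5] [341, 178, 12, 13, 120] [ 0.5504 -0.0608  0.041 ]
[279.5 253.7] [274, 248, 12, 12, 112] [0.4357 0.0482 0.041 ]
[149.5 297.5] [143, 292, 14, 12, 140] [0.3655 0.2557 0.041 ]
[289.8 355.2] [240, 347, 94, 22, 685] [0.2737 0.031  0.041 ]
[379.9 464.7] [376, 451, 9, 29, 112] [ 0.1026 -0.1117  0.041 ]
gray
[591.2   8. ] [583, 0, 17, 17, 222]
[485.4  33.5] [470, 19, 31, 30, 747]
[316.8  39. ] [231, 30, 173, 19, 2801]
[341.7 115.3] [329, 100, 29, 28, 416]
[454.1 163.9] [388, 103, 124, 114, 8054]
[344.1 187.1] [331, 173, 29, 28, 411]
[340.3 248.2] [325, 233, 31, 32, 770]
[270.  245.
[... 331 characters left out ...]
421  1.2066  0.041 ]
[602.1   3.5] [553, 0, 87, 11, 593] [-0.5532  2.1732  0.041 ]
[242.4  74. ] [228, 70, 32, 8, 135] [-0.3864  0.1899  0.041 ]
[281.8 125.9] [253, 102, 57, 38, 793] [0.0255 0.141  0.041 ]
[403.9 177.3] [399, 172, 10, 12, 100] [0.3677 0.2575 0.041 ]
[517.  223.2] [491, 206, 54, 34, 426] [0.5884 0.3377 0.041 ]
[331.  224.2] [326, 217, 11, 15, 143] [0.4368 0.0508 0.041 ]
[464.  265.2] [416, 240, 129, 48, 471] [0.628  0.1804 0.041 ]
[370.5 272.3] [365, 264, 12, 18, 182] [0.5726 0.0441 0.041 ]
[304.  286.4] [298, 278, 13, 18, 201] [ 0.5518 -0.0583  0.041 ]
[406.  306.6] [399, 298, 15, 19, 227] [0.6554 0.0493 0.041 ]
[349.2 346. ] [342, 336, 16, 21, 274] [ 0.6758 -0.0553  0.041 ]
```

View pics/crops.png

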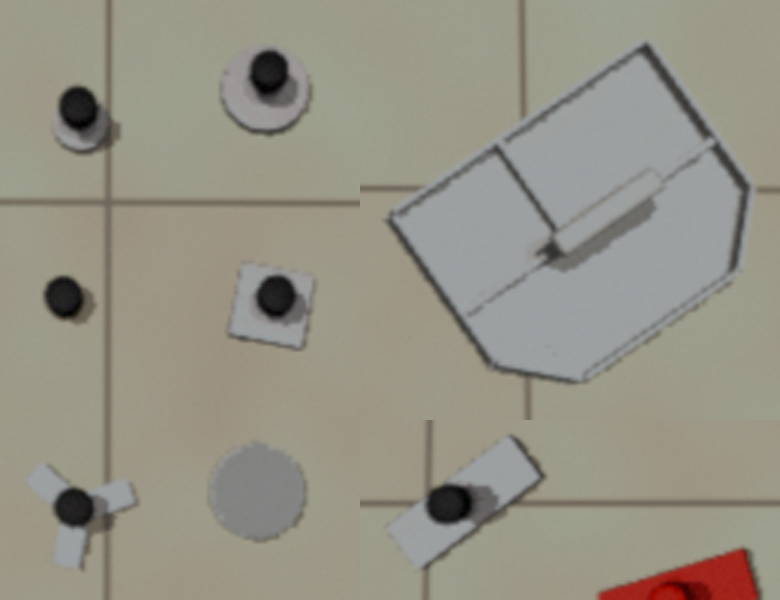

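View pics/mask.png

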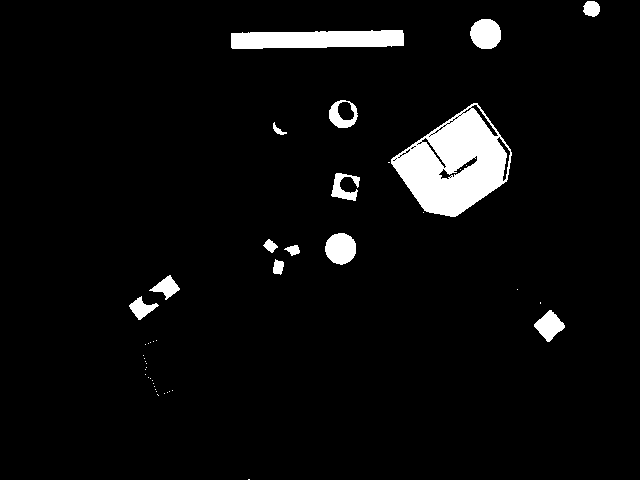

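The crop confirms the large round foot, the square foot, the steel oblong and the carrier. Next: the outlines of the carrier, pan, oblong and square.

```bash
cat >> h.py <<'E'
def quat(a):  # tool down, closing line at world angle a
    y=np.array([np.cos(a),np.sin(a),0]); z=np.array([0,0,-1.]); return R.from_matrix(np.c_[np.cross(y,z),y,z]).as_quat()
def hexmodel(w,h,c): return np.array([[w,h],[w,-h],[-w+c,-h],[-w,-h+c],[-w,h-c],[-w+c,h]])
def hexfit(f,mask,w,h,c,z):
    """hull of mask -> 6 corners -> rays at z -> similarity fit; returns x,y,angle,scale,max residual"""
    cs,_=cv2.findContours(mask.astype(np.uint8),cv2.RETR_EXTERNAL,cv2.CHAIN_APPROX_NONE)
    hull=cv2.convexHull(max(cs,key=cv2.contourArea)); p=None
    for e in np.arange(2,14,.25):
        p=cv2.approxPolyDP(hull,e,True)[:,0]
        if len(p)<=6: break
    P=ray(f,p,z)[:,:2]; M=hexmodel(w,h,c); best=None
    for d in(P,P[::-1]):
        for k in range(len(d)):
            Q=np.roll(d,k,0)
            A,_=cv2.estimateAffinePartial2D(M,Q,method=cv2.LMEDS) if len(Q)==6 else (None,0)
            if A is None: continue
            # least-squares similarity
            mc,qc=M.mean(0),Q.mean(0); m=(M-mc)@[1,1j]; q=(Q-qc)@[1,1j]; s=(np.conj(m)@q)/(np.conj(m)@m)
            o=qc@[1,1j]-s*(mc@[1,1j]); r=np.abs((M@[1,1j])*s+o-Q@[1,1j]).max()
            if best is None or r<best[-1]: best=(o.real,o.imag,np.angle(s),abs(s),r)
    return p.tolist(),best
E
python3 - <<'E'
from h import *
f=eyes.grab_frame("top"); g=eyes.grab_frame("scene"); im=f["frame"]; h=cv2.cvtColor(im,cv2.COLOR_RGB2HSV)
roi=lambda m,x0,x1,y0,y1:(lambda o:(o.__setitem__((slice(y0,y1),slice(x0,x1)),m[y0:y1,x0:x1]),o)[1])(np.zeros(m.shape,np.uint8))
gray=((h[...,1]<20)&(h[...,2]>100))|(h[...,2]<70)
print("carrier",hexfit(f,roi(gray,380,520,95,225),.070,.090,.035,.020))
for t in(70,90): print("pan",t,hexfit(f,roi(h[...,2]<t,70,225,120,245),.075,.095,.038,.020))
for n,r in(("oblong",(125,185,270,325)),("square",(325,365,168,205))):
    m=roi(gray,*r); cs,_=cv2.findContours(cv2.morphologyEx(m,cv2.MORPH_CLOSE,np.ones((3,3))),0,1)
    c=max(cs,key=cv2.contourArea)[:,0]; P=ray(f,c,.012)[:,:2]
    print(n,cv2.minAreaRect((P*1000).astype(np.float32)))
for n,a,b in(("oblong",(149.5,297.5),(403.9,177.3)),("square",(346.6,183.5),(304,286.4)),("round",(344.1,109.1),(349.2,346))):
    print(n,tri((f,g),(a,b)).round(4))
E
```

```text
carrier ([[477, 103], [510, 149], [508, 177], [455, 216], [428, 212], [388, 162]], (np.float64(0.5870418630535619), np.float64(-0.24810384078136244), np.float64(0.6270438106073295), np.float64(0.9884083485078631), np.float64(0.005610024523699833)))
pan 70 ([[200, 132], [208, 203], [186, 229], [113, 236], [85, 213], [82, 143]], (np.float64(0.550703134923355), np.float64(0.27208401753927974), np.float64(0.09743639297068231), np.float64(1.0551033191768144), np.float64(0.0028519704068598562)))
pan 90 ([[201, 132], [209, 203], [187, 230], [118, 237], [85, 214], [82, 142]], (np.float64(0.550223196643267), np.float64(0.2699788380055633), np.float64(0.10423248062076546), np.float64(1.0608982588486555), np.float64(0.007204574976102056)))
oblong ((365.37451171875, 255.876708984375), (30.76604652404785, 84.45185089111328), 37.19061279296875)
square ((550.2344360351562, -60.69720458984375), (42.23877716064453, 41.9661750793457), 78.74752807617188)
oblong [0.3662 0.257  0.0402]
square [ 0.551  -0.0595  0.0408]
round [ 0.6749 -0.0561  0.0404]
```

```bash
cat >> h.py <<'E'
def edgefit(f,mask,x,y,a,w,h,z):
    """Lines through hull-contour points near the 4 long sides -> centre, angle, sizes (mm)."""
    cs,_=cv2.findContours(mask.astype(np.uint8),cv2.RETR_EXTERNAL,cv2.CHAIN_APPROX_NONE)
    P=ray(f,max(cs,key=cv2.contourArea)[:,0],z)[:,:2]; out={}
    for _ in range(3):
        c,s=np.cos(a),np.sin(a); Q=(P-[x,y])@np.array([[c,-s],[s,c]]); angs=[];off=[];wt=[]
        for ax,sg,L,lim in((0,1,w,(-.8*h,.8*h)),(0,-1,w,(-.5*h,.5*h)),(1,1,h,(-.3*w,.8*w)),(1,-1,h,(-.3*w,.8*w))):
            o=1-ax; k=(np.abs(Q[:,ax]*sg-L)<.008)&(Q[:,o]>lim[0])&(Q[:,o]<lim[1]); q=Q[k]
            if k.sum()<5: angs.append(0);wt.append(0);off.append(sg*L);continue
            v=cv2.fitLine(q.astype(np.float32),cv2.DIST_HUBER,0,1e-3,1e-4).ravel(); sl=v[ax]/v[o]
            angs.append(-sl if ax==0 else sl); wt.append(k.sum()**2); off.append(v[2+ax]-sl*v[2+o])
        da=np.average(angs,weights=wt); mx,my=(off[0]+off[1])/2,(off[2]+off[3])/2
        x,y=x+c*mx-s*my,y+s*mx+c*my; a+=da; w,h=(off[0]-off[1])/2,(off[2]-off[3])/2
    return np.round([x,y,a,w,h],4),np.round(np.array(angs),3),wt
def roi(m,x0,x1,y0,y1):
    o=np.zeros(m.shape,np.uint8); o[y0:y1,x0:x1]=m[y0:y1,x0:x1]; return o
E
python3 - <<'E'
from h import *
f=eyes.grab_frame("top"); im=f["frame"]; h=cv2.cvtColor(im,cv2.COLOR_RGB2HSV)
gray=((h[...,1]<20)&(h[...,2]>100))|(h[...,2]<70)
print("carrier",edgefit(f,roi(gray,380,520,95,225),.587,-.248,.627,.07,.09,.020))
for t in(70,90):print("pan",edgefit(f,roi(h[...,2]<t,70,225,120,245),.5505,.271,.1,.079,.1,.020))
print("handle",ray(f,[[461.7,160]],.06), ray(f,[[445,170.7],[478.3,149.3]],.06))
E
```

```text
carrier (array([ 0.5869, -0.2472,  0.5994,  0.07  ,  0.0903]), array([ 0.005, -0.   , -0.01 ,  0.001], dtype=float32), [np.int64(4900), np.int64(1936), np.int64(2601), np.int64(1369)])
pan (array([0.5516, 0.2738, 0.1104, 0.0785, 0.1   ]), array([-0.014, -0.017, -0.021, -0.035], dtype=float32), [np.int64(37249), np.int64(14641), np.int64(2601), np.int64(10609)])
pan (array([0.5509, 0.2723, 0.1055, 0.0821, 0.1019]), array([ 0.003, -0.006,  0.   , -0.001], dtype=float32), [np.int64(9604), np.int64(3844), np.int64(2916), np.int64(3136)])
handle [[ 0.58622455 -0.2454387   0.06      ]] [[ 0.56870226 -0.21810361  0.06      ]
 [ 0.603814   -0.27271712  0.06      ]]
```

```bash
python3 - <<'E'
from h import *
A=.1055;px=np.array([.5513,.2729]);c,s=np.cos(A),np.sin(A);W=lambda x,y:px+[c*x-s*y,s*x+c*y]
T=[("cpick",(.587,-.247),.5994),("cplace",px,A)]
for n,p,a,d in(("obl",(.3662,.257),np.deg2rad(37.19+90),(-.034,0)),("round",(.6749,-.0561),A+np.pi/2,(.034,-.038)),("sq",(.551,-.0595),np.deg2rad(78.75),(.034,.051))):
    T+=[(n+"pick",p,a),(n+"place",W(*d),A+np.pi/2)]
for n,p,a in T:
  for k in(-1,0,1):
    for z in(.03,.15):
      try:q=kinematics.ik([*p,z],quat(a+k*np.pi))
      except Exception as e:q=None
      print(n,k,z,np.round(p,4),None if q is None else np.round(q,2))
E
```

```text
cpick -1 0.03 [ 0.587 -0.247] [-0.58  0.71  1.32 -0.    1.11  1.96]
cpick -1 0.15 [ 0.587 -0.247] [-0.58  0.59  1.19 -0.    1.36  1.96]
cpick 0 0.03 [ 0.587 -0.247] [-0.58  0.71  1.32 -0.    1.11 -1.18]
cpick 0 0.15 [ 0.587 -0.247] [-0.58  0.59  1.19 -0.    1.36 -1.18]
cpick 1 0.03 [ 0.587 -0.247] [-0.58  0.71  1.32 -0.    1.11  1.96]
cpick 1 0.15 [ 0.587 -0.247] [-0.58  0.59  1.19 -0.    1.36  1.96]
cplace -1 0.03 [0.5513 0.2729] None
cplace -1 0.15 [0.5513 0.2729] None
cplace 0 0.03 [0.5513 0.2729] [ 0.27  0.67  1.39 -0.    1.08  0.16]
cplace 0 0.15 [0.5513 0.2729] [ 0.27  0.55  1.27 -0.    1.33  0.16]
cplace 1 0.03 [0.5513 0.2729] None
cplace 1 0.15 [0.5513 0.2729] None
oblpick -1 0.03 [0.3662 0.257 ] [ 0.35  0.36  1.92 -0.    0.86  1.27]
oblpick -1 0.15 [0.3662 0.257 ] [ 0.35  0.18  1.78 -0.    1.17  1.27]
oblpick 0 0.03 [0.3662 0.257 ] [ 0.35  0.36  1.92 -0.    0.86 -1.87]
oblpick 0 0.15 [0.3662 0.257 ] [ 0.35  0.18  1.78 -0.    1.17 -1.87]
oblpick 1 0.03 [0.3662 0.257 ] [ 0.35  0.36  1.92 -0.    0.86  1.27]
oblpick 1 0.15 [0.3662 0.257 ] [ 0.35  0.18  1.78 -0.    1.17  1.27]
ob
[... 1431 characters left out ...]
.45]
sqpick 0 0.03 [ 0.551  -0.0595] [-0.32  0.56  1.6  -0.    0.99 -1.69]
sqpick 0 0.15 [ 0.551  -0.0595] [-0.32  0.41  1.47 -0.    1.26 -1.69]
sqpick 1 0.03 [ 0.551  -0.0595] [-0.32  0.56  1.6  -0.    0.99  1.45]
sqpick 1 0.15 [ 0.551  -0.0595] [-0.32  0.41  1.47 -0.    1.26  1.45]
sqplace -1 0.03 [0.5797 0.3272] [ 0.34  0.77  1.21 -0.    1.16  1.8 ]
sqplace -1 0.15 [0.5797 0.3272] [ 0.34  0.66  1.07 -0.    1.4   1.8 ]
sqplace 0 0.03 [0.5797 0.3272] [ 0.34  0.77  1.21 -0.    1.16 -1.34]
sqplace 0 0.15 [0.5797 0.3272] [ 0.34  0.66  1.07 -0.    1.4  -1.34]
sqplace 1 0.03 [0.5797 0.3272] [ 0.34  0.77  1.21 -0.    1.16  1.8 ]
sqplace 1 0.15 [0.5797 0.3272] [ 0.34  0.66  1.07 -0.    1.4   1.8 ]
```

```bash
python3 - <<'E'
from h import *
q=quat(.5994)
env.reach([.587,-.247,.16],q)
print(env.movel([.587,-.247,.034],.15,guard=15))
env.close_gripper(60); s=monitor.sense(); print(s["clock"],s["finger_gap"],s["gripper_force"],s["position"])
env.movel([.587,-.247,.18],.2)
s=monitor.sense(); print(s["clock"],s["contact_force"],s["ft_torque"],s["finger_gap"])
env.reach([.5513,.2729,.18],quat(.1055))
s=monitor.sense(); print(s["clock"],s["position"])
g=eyes.grab_frame("scene"); f=eyes.grab_frame("top")
cv2.imwrite("pics/held.png",np.hstack([cv2.resize(g["frame"][60:330,350:620,::-1],(400,400)),cv2.resize(f["frame"][60:330,0:270,::-1],(400,400))]))
E
```

```text
False
3.8667 0.003287199286044096 0.0 [ 0.58699427 -0.24699525  0.03397902]
4.75 [ 0.6452635   0.50212378 -0.65597684] [-0.03772174 -0.00672702 -0.04882674] 0.00187140045185338
6.6333 [0.55165688 0.27218721 0.17986504]
```

View pics/held.png

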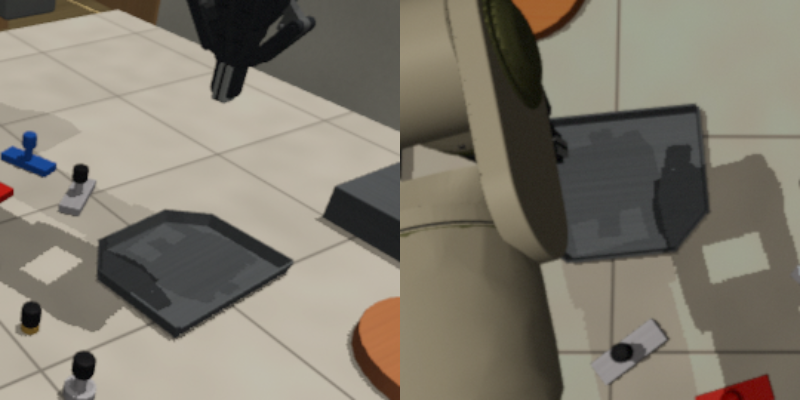

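The gripper is shut and empty: the grasp missed. The pan is untouched. I'll check the carrier.

```bash
python3 - <<'E'
from h import *
g=eyes.grab_frame("scene"); f=eyes.grab_frame("top")
cv2.imwrite("pics/look2.png",np.hstack([cv2.resize(g["frame"][290:470,90:290,::-1],(400,360)),cv2.resize(f["frame"][80:240,370:530,::-1],(360,360))]))
h=cv2.cvtColor(f["frame"],cv2.COLOR_RGB2HSV)
gray=((h[...,1]<20)&(h[...,2]>100))|(h[...,2]<70)
print("carrier",edgefit(f,roi(gray,380,520,95,225),.587,-.248,.6,.07,.09,.020))
print(quat(.5994), R.from_quat(monitor.sense()["ee_rot"]).as_matrix().round(3))
E
```

```text
carrier (array([ 0.587 , -0.2473,  0.6013,  0.07  ,  0.0903]), array([ 0.002, -0.001, -0.005,  0.002], dtype=float32), [np.int64(4900), np.int64(1936), np.int64(1936), np.int64(1369)])
[0.46682589 0.88434924 0.         0.        ] [[-0.105  0.995 -0.   ]
 [ 0.995  0.105 -0.   ]
 [-0.    -0.    -1.   ]]
```

View pics/look2.png

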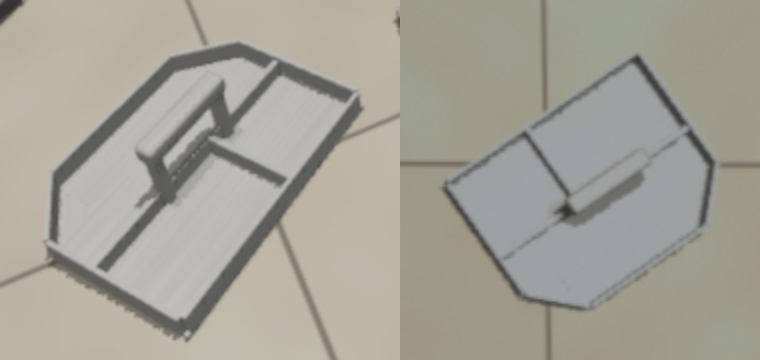

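```bash
python3 - <<'E'
from h import *
s=monitor.sense(); g=eyes.grab_frame("scene");p=s["position"]
for z in(0,.0187,.05):
    c=g["view"]@[p[0],p[1],p[2]+z,1]; u=g["mtx"]@c[:3]; print(z,u[:2]/u[2])
c=g["view"]@[.587,-.247,.06,1]; u=g["mtx"]@c[:3]; print(u[:2]/u[2])
env.release(); s=monitor.sense(); print(s["finger_gap"],s["clock"])
env.reach([.587,-.247,.11],quat(.6))
g=eyes.grab_frame("scene"); cv2.imwrite("pics/above.png",cv2.resize(g["frame"][200:470,60:330,::-1],(600,600)))
E
```

```text
0 [493.19901226 150.21444216]
0.0187 [496.19719707 138.99029396]
0.05 [501.46168035 119.2819223 ]
[177.89389208 344.9530615 ]
0.9975270662395557 7.6667
```

View pics/above.png

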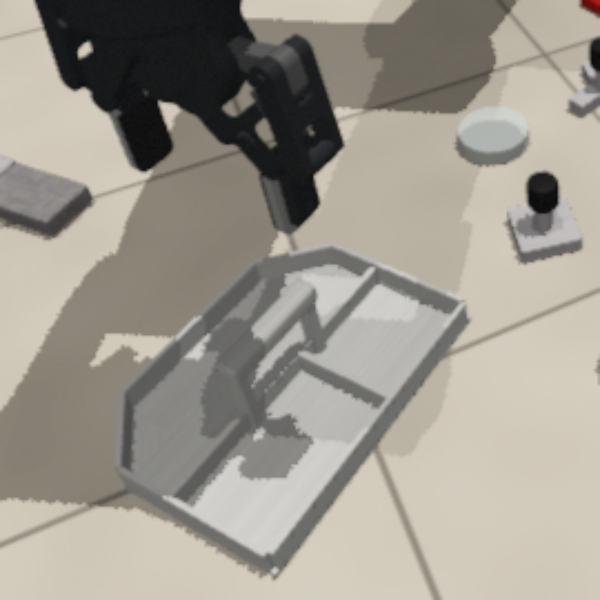

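The closed tip showed at scene pixel (498,126), while the reported TCP projects to (493,150). The real fingertips are therefore about 40 mm above the reported TCP. A soft touch on the bare surface will measure this.

```bash
python3 - <<'E'
from h import *
env.reach([.42,-.17,.08],quat(.6)); env.close_gripper(40)
for z in(.03,):
    print(env.movel([.42,-.17,z],.15,guard=6))
try: print(env.movel([.42,-.17,-.05],.04,guard=6))
except env.MotionError as e: print(e)
s=monitor.sense(); print(s["clock"],s["position"],s["contact_force"],s["finger_gap"])
g=eyes.grab_frame("scene")
for z in(0,.04):
    c=g["view"]@[*s["position"][:2],z,1]; u=g["mtx"]@c[:3]; print(u[:2]/u[2])
cv2.imwrite("pics/touch.png",cv2.resize(g["frame"][180:300,140:300,::-1],(800,600),interpolation=cv2.INTER_CUBIC))
E
```

```text
False
True
13.15 [ 0.41993947 -0.16996054 -0.0376598 ] [-1.85705655  1.42316733  9.47227704] 0.0008765755530941667
[207.74092869 277.18685752]
[203.4547973 258.7327889]
```

View pics/touch.png

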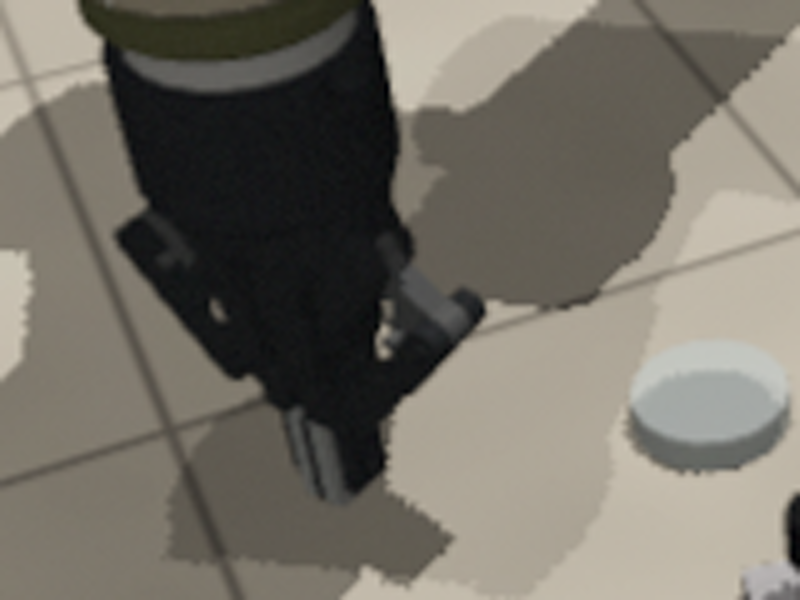

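The touch shows the real tips are 37 mm above the reported TCP, and sideways they agree within a pixel or so. I'll apply that z offset from here on and retry the carrier.

```bash
cat >> h.py <<'E'
DZ=-.037  # measured: reported TCP z with tips on the surface
def P(x,y,z): return [x,y,z+DZ]
E
python3 - <<'E'
from h import *
env.movel(P(.42,-.17,.14),.2); env.release()
env.reach(P(.587,-.247,.14),quat(.6))
print(env.movel(P(.587,-.247,.034),.12,guard=15))
env.close_gripper(60); s=monitor.sense(); print(s["clock"],s["finger_gap"],s["gripper_force"])
env.movel(P(.587,-.247,.19),.2)
s=monitor.sense(); print(s["clock"],s["contact_force"],s["ft_torque"],s["finger_gap"])
f0=eyes.grab_frame("scene")
env.reach(P(.5513,.2729,.14),quat(.1055))
s=monitor.sense(); print(s["clock"],s["position"],s["finger_gap"])
g=eyes.grab_frame("scene")
cv2.imwrite("pics/held2.png",np.hstack([cv2.resize(f0["frame"][180:450,60:330,::-1],(400,400)),cv2.resize(g["frame"][60:330,350:620,::-1],(400,400))]))
E
```

```text
False
17.2917 0.1492366878439465 59.24528181552887
18.225 [-0.03218011 -1.39336939 -3.69862691] [-0.04006809  0.05444017 -0.00733859] 0.15153529570937074
20.1667 [0.55176369 0.27215009 0.10302363] 0.15163169520462758
```

View pics/held2.png

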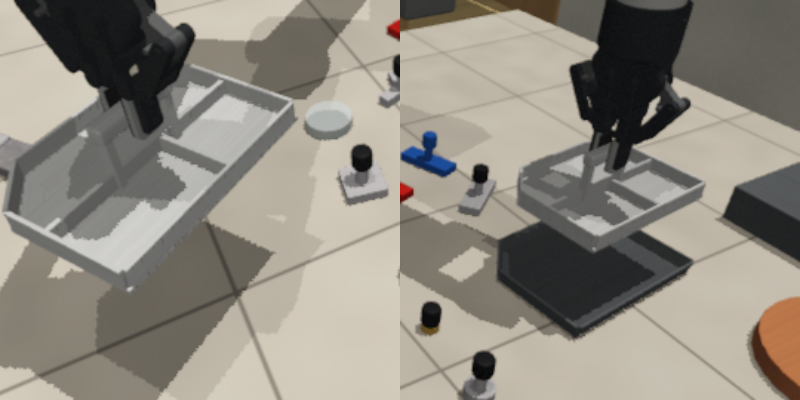

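It is held level, lined up above the pan with the right heading. Lowering now.

```bash
python3 - <<'E'
from h import *
print(env.movel(P(.5513,.2729,.048),.12,guard=12), env.movel(P(.5513,.2729,.032),.03,guard=8))
s=monitor.sense(); print(s["clock"],s["position"][2]-DZ,s["contact_force"],s["ft_torque"])
env.release()
env.movel(P(.5513,.2729,.15),.2)
env.reach(P(.3662,.257,.15),quat(np.deg2rad(127.19)))
s=monitor.sense(); print(s["clock"])
g=eyes.grab_frame("scene");f=eyes.grab_frame("top")
cv2.imwrite("pics/nest.png",np.hstack([cv2.resize(f["frame"][110:250,65:225,::-1],(400,350)),cv2.resize(g["frame"][180:300,400:560,::-1],(400,350))]))
E
```

```text
False True
21.5583 0.0372757001103958 [-1.37086963 -0.99944593  4.84277882] [-0.09781264  0.26338947 -0.02677231]
24.7417
```

View pics/nest.png

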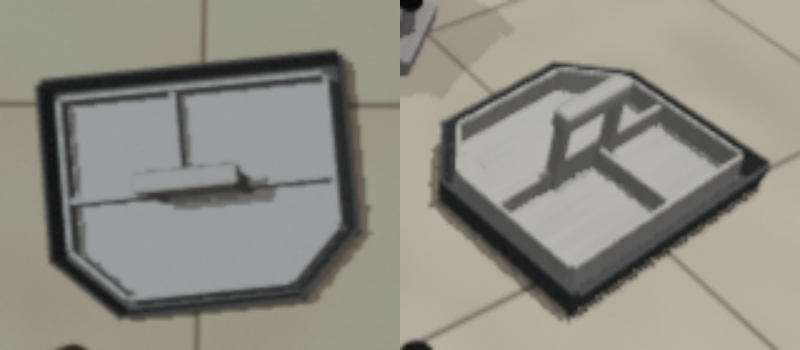

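```bash
cat >> h.py <<'E'
CX,CY,CA=.5513,.2729,.1055
def cpos(x,y): c,s=np.cos(CA),np.sin(CA); return CX+c*x-s*y, CY+s*x+c*y
def st(t):
    s=monitor.sense(); print(t,round(s["clock"],2),"gap",round(s["finger_gap"],3),"F",np.round(s["contact_force"],1),"z",np.round(s["position"][2]-DZ,4))
def pick(x,y,a):
    env.reach(P(x,y,.12),quat(a)); print("guard",env.movel(P(x,y,.0215),.12,guard=12))
    env.close_gripper(50); st("closed"); env.movel(P(x,y,.13),.2); st("lifted")
def place(dx,dy):
    x,y=cpos(dx,dy); env.reach(P(x,y,.13),quat(CA+np.pi/2)); env.movel(P(x,y,.042),.12,guard=12)
    print("touch",env.movel(P(x,y,.024),.03,guard=6)); st("down")
    env.release(); env.movel(P(x,y,.13),.2); st("up")
E
python3 - <<'E'
from h import *
f=eyes.grab_frame("top"); h=cv2.cvtColor(f["frame"],cv2.COLOR_RGB2HSV)
print("carrier",edgefit(f,roi((h[...,2]>110)&(h[...,1]<20),75,215,125,240),.551,.273,.1,.07,.09,.023))
pick(.3662,.257,np.deg2rad(127.19))
place(-.034,0)
g=eyes.grab_frame("scene")
cv2.imwrite("pics/obl.png",cv2.resize(g["frame"][140:300,370:570,::-1],(750,600)))
E
```

```text
carrier (array([0.5508, 0.2722, 0.1063, 0.0696, 0.0896]), array([ 0.   ,  0.001, -0.003,  0.001], dtype=float32), [np.int64(7569), np.int64(3025), np.int64(2116), np.int64(2116)])
guard False
closed 26.73 gap 0.24 F [-1.8 -1.4  5.6] z 0.0218
lifted 27.42 gap 0.241 F [-0.1 -0.7 -3.5] z 0.1288
touch True
down 29.43 gap 0.243 F [-1.4 -0.6  5. ] z 0.0288
up 30.74 gap 1.003 F [-0.2 -0.4 -0.1] z 0.1289
```

View pics/obl.png

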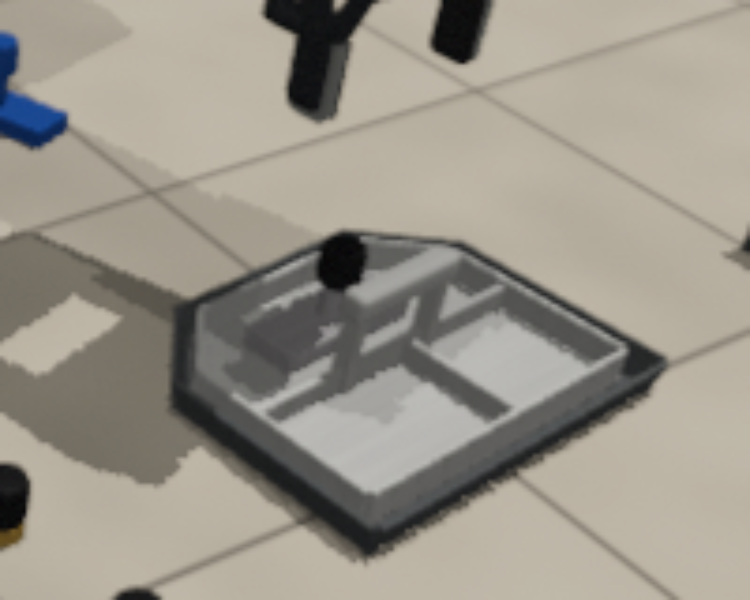

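The oblong block stands in the front compartment; it touched down at the expected height of 0.029 m. Round and square next.

```bash
python3 - <<'E'
from h import *
pick(.6749,-.0561,CA+np.pi/2); place(.034,-.038)
pick(.551,-.0595,np.deg2rad(78.75)); place(.034,.051)
env.reach(P(.45,-.25,.25),quat(.6)); st("away")
g=eyes.grab_frame("scene");f=eyes.grab_frame("top")
cv2.imwrite("pics/end.png",np.hstack([cv2.resize(f["frame"][100:340,70:390,::-1],(400,300)),cv2.resize(g["frame"][160:340,320:560,::-1],(400,300))]))
h=cv2.cvtColor(f["frame"],cv2.COLOR_RGB2HSV)
for c,s,m in comps(h[...,2]<45,40,1500): print(c,ray(f,c,.048)[0][:2].round(4))
for d in((-.034,0),(.034,-.038),(.034,.051)): print(np.round(cpos(*d),4))
E
```

```text
guard False
closed 33.73 gap 0.238 F [-1.6  0.5  2. ] z 0.0217
lifted 34.42 gap 0.243 F [-0.1 -0.1 -1.8] z 0.1283
touch True
down 36.97 gap 0.244 F [-0.  -1.9  3.8] z 0.0284
up 38.27 gap 1.0 F [ 0.4 -0.1  0.3] z 0.1287
guard False
closed 41.01 gap 0.24 F [-1.7  0.3  3.1] z 0.0217
lifted 41.7 gap 0.236 F [ 1.2 -0.4 -1.3] z 0.1287
touch True
down 44.5 gap 0.241 F [-1.  -1.9  3.6] z 0.0285
up 45.81 gap 0.997 F [ 1.   0.3 -0.5] z 0.1287
away 47.97 gap 0.998 F [-0.3  0.1 -0.1] z 0.2498
[476.5  53.8] [ 0.7667 -0.2766]
[558.8  51.9] [ 0.7709 -0.4142]
[  1.1 104.3] [0.6771 0.4993]
[635.2 133.8] [ 0.6333 -0.5369]
[280.9 121. ] [0.6519 0.0466]
[116.1 163.8] [0.5803 0.3119]
[201.  159.3] [0.5882 0.1755]
[162.6 158.8] [0.5888 0.2374]
[107.5 164.4] [0.5793 0.3257]
[276.2 183.8] [0.5485 0.0537]
[142.5 203.4] [0.5161 0.2681]
[565.7 266.5] [ 0.415  -0.4144]
[279.5 253.7] [0.4354 0.0479]
[221.3 440.1] [0.1439 0.1375]
[121.9 422.5] [0.1716 0.2927]
[0.5175 0.2693]
[0.5891 0.2387]
[0.5797 0.3272]
```

View pics/end.png

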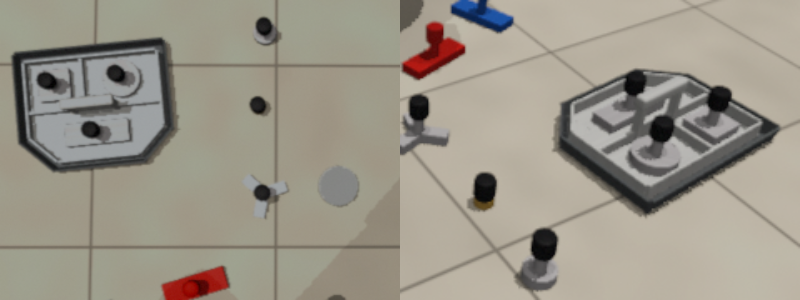

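All three blocks stand upright in their compartments, with knobs at (142,203), (163,159) and (107,164), each within about 1.5 mm of its target. The look-alikes haven't moved. Handing in.

```bash
python3 -c "
from bench import job
print(job.hand_in())"
```

```text
the job is handed in; nothing more can be done
None
```

The job is handed in at about 48 s of robot time: the carrier is nested flat in the pan, all three blocks stand in their compartments and the look-alikes are unmoved; one empty first grasp showed the real fingertips sit 37 mm above the reported TCP, and I corrected for that from then on.

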